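# Stack the parts tray on its base and lock it on the spring catch

## Robot

A 6-joint arm with a two-finger parallel gripper is mounted at the origin on a cart in front of the work surface, level with it; the furniture and walls round the work are solid. World frame = base frame: x ahead of the robot, y to its left, z up, the work surface at z = 0. Lengths are in m, angles in rad, forces in N, time in s.
With the tool pointing down it reaches from about 0.25 to 0.775 m from the base axis. Payload 4 kg.
Tool frame: the origin (TCP) lies midway between the tips of the shut fingers; the grasp point (between the pads) lies grip_point_offset behind it (grip_point_offset is the distance from the TCP to the grasp point, in m); z points along the fingers, y is the line along which they close (so a half turn about z gives the same grasp; the last joint's range is limited). The gripper opens to 94 mm and grips with 3 to 60 N. Pads are 16 mm wide; open, the fingers measure 119 mm over their backs; the gripper's body (75 mm by 177 mm) begins 78 mm behind the grasp point.
Start: joints at [1.014, 0.087, 1.371, -0, 1.684, -0.103], TCP at [0.241, 0.494, 0.185] pointing down, gripper open.
Joint ranges: [-3.1, 3.1], [-0.76, 2.03], [0.27, 2.55], [-1.08, 4.22], [0.17, 2.65], [-2.57, 2.57]. Speed limits (rad/s): [2.79, 2.79, 3.14, 3.14, 3.14, 3.14].

## Interface

Orientations are given as [roll, pitch, yaw] about the fixed x, y, z axes, in that order (R = Rz(yaw) Ry(pitch) Rx(roll)).
In Python, from bench import * gives the robot as it stands. The module is installed in compiled form; this text tells all that it offers.
- The arm moves only by the tool apply_moves, never from a script. Its argument "commands" is a list of rows, each a list of 7 numbers: the turn, a rotation vector about the world's x, y, z in rad, then the shift along the world's x, y, z in m, then the opening in per cent of the stroke, from 0 (shut) to 100 (fully open). In form: [[ax, ay, az, x, y, z, jaw], ...]. A call has exactly 5 rows; each row is the pose to reach, as a shift and turn from the pose commanded when the call began; what a row does not reach only later rows make up. A row lasts 1/10 s, in which the tool goes at most 50 mm and 8.59 degrees, less where a joint would pass 70% of its speed; a pose out of reach is approached as far as the arm can. A call with a gripper value outside its range is refused whole. The fingers move at their own pace and stop on an object; the grip force is fixed at half the most. Time passes only in rows, so rows that repeat a pose let the fingers close, or fill a call up. It gives the time, the measured TCP pose, the force, the opening and the grip force at its end, in the units of the state.
- get_obs(): the state, without advancing time (a new reading comes with each control period).
- snapshot(name): name is "scene" or "top"; returns a dict with "pixels" (420x560x3 uint8, red, green, blue), "vertical_fov" (degrees; the focal length in pixels is half the picture's height over the tangent of half this angle, whatever the lens; pixels are square), "cx", "cy" (the principal point, pixels), "k1" (the pictures are not rectified: a ray, as slopes to the right and down, at radius r is drawn at 1 + k1 r^2 times it, then the intrinsics apply), "rvec" (rotation vector, rad) and "tvec" (3), from world to camera coordinates, as OpenCV has them. Camera axes: x right, y down, z forward; pixel columns grow to the right and rows downward; lengths in m; the calibration is good to about 2 mm. A picture is of the moment at which its call begins. There is no depth.
- close_job(): hands the job in; it is judged then, once.
Trained networks look in the newest picture that a camera, given by its name, has taken for a name from the list of things; names that differ only in an ending like _2 or _b are one class to them, and where a whole thing is asked for, a point or a joint stands for the part that bears it (a point fixed in the world has none). Each returns a list of dicts, best first, with "score" (0 to 1); they miss things now and then, are a little off and sometimes report something else, mostly with a low value. They report only what shows in the picture. A call takes as long as a camera call.
- masks_of(camera, query): "mask" (420x560 bool, what is visible of it) and "extent" ([left, top, right, bottom] in pixels, round what is visible of it).
- place_of(camera, query): "pixel" ([column, row] in pixels: a listed point, or the origin of a listed thing).
The state is a dict: "time": time; "joint_positions": joint angles; "qvel": joint speeds; "joint_torque": joint torques, N m; "tool_pos": TCP position; "ee_rot": TCP orientation; "wrist_force": force on the tool from outside, world axes, zero at the start; "wrist_torque": the same for the moment, N m; "width": finger opening in m; "finger_force": force on a finger pad.
Only numpy, scipy, OpenCV 4.12 (cv2) and the standard library are available. Lean on these libraries where they do the work, as an engineer would, in place of code of your own. Each camera call takes 0.05 s, during which the arm holds its last target. There are 200 camera calls.

## Task

The metal parts tray has been put away nested down inside its grey base. Lift it out, turn it end for end so that its ribs stand on the lugs inside the base's rim and its tongue lies over the catch post, then, keeping it pressed down flat on the lugs, slide it towards the post until the spring plunger pops up through the hole in the tongue. Leave the tray sitting flat and level on the lugs, let go of it, and do not shift the things standing around.

Things in the scene. Friction and masses are not known exactly. Their poses are not given: they have to be found in the camera images.
- base: Grey open tub screwed to the bench, fixed. Inside 148 x 57 mm; long walls 2.5 mm thick, 56 mm high; end walls 50 mm high. Origin: centre of its underside, on the bench; x along its length towards the catch post outside its +x end, z up. Tray stacked on it: tray x along base x, tray underside 48 mm up, tray origin from 13 mm short of base origin to 11 mm beyond it along base x.
- lug_level (a point): Base x = 0, y = 0, z = 48 mm: level of the lug tops. Two steel lugs inside each long wall reach 5 mm inwards (y from 28.5 to 23.6 mm): one from x = -34 to 1 mm, one from x = 26 to 62 mm, where a stop rises to z = 55 mm.
- post (a point): Base x = 88, y = 0, z = 95.5 mm: middle of the catch post. Its small dark block is clamped anywhere from x = 78 to 98 mm (not reported: find by touch or sight) and carries an upright brass spring plunger, 12 mm thick, flat-topped, top 109 mm up. It sinks flush, 11 mm, under about 5.5 N (2.5 N to start); it lifts and tilts a released tray whose hole is not over it.
- tray: Loose aluminium tray, about 0.25 kg, 187 mm long with its tongue, 72 mm high. Origin: centre of the body's underside; x towards the tongue, z up. Body 114 x 40 mm at the floor, 120 x 46 mm at the top, 50 mm high. Starts nested: its x against base x, rim band on the base's rim, underside 6 mm above the bench, within 3 mm of the base's middle.
- rim_centre (a point): Middle of the tray's open top, tray x = 0, y = 0, z = 72 mm. The rim band round it measures 132 x 64 mm outside, spans z = 50 to 72 mm, walls 3 mm: grip it across the 64 mm width, at the middle of its length. Lift no higher than needed: a lamp shade hangs 0.74 m above the bench over x = 0.17 to 0.37, y = -0.05 to 0.73 m, close to a raised elbow.
- rib_feet (a point): Tray x = 15, y = 0, z = 0: middle of the four ribs on the outside of the tray's long sides. Ribs 12 mm long, centred at x = 45 and x = -15 mm, reach out to y = +-27 mm (1.5 mm play in the base each side), feet level with the underside. Stacked, the feet stand on the lugs.
- tongue_hole (a point): Tray x = 88, y = 0, z = 52 mm: centre of the 16 mm (along x) x 18 mm hole in the tongue, which is 32 mm wide, 4 mm thick and runs from x = 66 to 121 mm, underside z = 50 mm. With the tray 13 mm short (see base) the plunger is under solid tongue beyond the hole; slid on, it pops up into the hole, and the hole's edge then strikes its side.
- tub: bystander: cream plastic tub, 68 x 68 x 39 mm, origin under its centre
- pot: bystander: paper-wrapped pot of cotton, 56 x 56 x 65 mm, origin under its centre
- jar: bystander: small jar with blue lid, 33 x 33 x 42 mm, origin under its centre
- pliers: bystander: small pliers lying flat, 50 x 111 x 12 mm, origin under its centre
- dish: bystander: white porcelain dish, 96 x 96 x 24 mm, origin under its centre

How it is judged:
On the way:
1. the tray is lifted clear of the base (z of tray in the frame of base above 0.075 m), for 0.1 s.
At the end, for the whole second after the job is handed in: The tray is at rest, released, tongue over the catch post (hole 74 to 102 mm along base x, within 6 mm of its middle line), underside 48 mm (within 2) up on the lugs, level within 0.025 rad, hole centre under 102.5 mm up: so only when the plunger has popped through the hole (z of tray in the frame of base between 0.046 and 0.05 m and angle between tray's own z axis and vertical below 0.025 rad and x of tongue_hole in the frame of base between 0.074 and 0.102 m and y of tongue_hole in the frame of base between -0.006 and 0.006 m and z of tongue_hole in the frame of base below 0.1025 m and linear speed of tray below 0.01 m/s and contact force between the fingers and tray below 0.1 N); the robot touches nothing.
It fails at once if a bystander (tub, pot, jar, pliers or dish) is shifted by more than 20 mm (distance of any of tub, pot, jar, pliers, dish from where it was at the start of the episode above 0.02 m).
It also fails if it takes over 48 s, if anything falls off the work surface, if the arm or the gripper's body presses on something with over 40 N, if the wrist force passes 120 N, or if a joint passes its speed limit or range.

## Working session

There is one attempt and no reset: what is moved stays moved. The work goes in short steps, Python scripts to look and compute and a tool call to move; the robot and the scene stay as the last step left them, time stands still between calls to the robot, and variables do not carry over. Pictures are saved under pics/ and viewed, at most 10 in all, crops included, and the job is handed in when it is done.

Besides the shell and the picture viewer there is one more tool, called by a JSON object that holds its "op" and its "data", one argument or row to a line. apply_moves: Moves the arm, as the interface text tells. Its arguments: {"type":"object","properties":{"commands":{"type":"array"}},"required":["commands"]}

```bash
mkdir -p pics
cat > h.py <<'E'
from bench import *
import numpy as np, cv2
from scipy.optimize import least_squares
def cam(s):
    f=s["pixels"].shape[0]/2/np.tan(np.radians(s["vertical_fov"])/2)
    return f,s["cx"],s["cy"],s["k1"],cv2.Rodrigues(np.array(s["rvec"],float))[0],np.array(s["tvec"],float)
def proj(s,P):
    f,cx,cy,k,R,t=cam(s); p=np.atleast_2d(P)@R.T+t; u=p[:,:2]/p[:,2:]; r=(u**2).sum(1,keepdims=True)
    return u*(1+k*r)*f+[cx,cy]
def ray(s,px):
    f,cx,cy,k,R,t=cam(s); d=(np.array(px,float)-[cx,cy])/f; u=d.copy()
    for _ in range(30): u=d/(1+k*(u@u))
    v=R.T@np.array([u[0],u[1],1]); return -R.T@t, v/np.linalg.norm(v)
def onz(s,px,z):
    o,v=ray(s,px); return o+v*(z-o[2])/v[2]
def tri(s1,p1,s2,p2):
    A=np.zeros((3,3));b=np.zeros(3)
    for s,p in((s1,p1),(s2,p2)):
        o,v=ray(s,p);M=np.eye(3)-np.outer(v,v);A+=M;b+=M@o
    return np.linalg.solve(A,b)
def save(s,n): cv2.imwrite("pics/"+n+".png",s["pixels"][:,:,::-1])
E
python3 - <<'E'
from h import *
np.set_printoptions(precision=4,suppress=True)
S={c:snapshot(c) for c in("scene","top")}
o=get_obs()
print(o)
im=[]
for c in S:
    save(S[c],c+"0"); print(c,[S[c][k] for k in("vertical_fov","cx","cy","k1","rvec","tvec")])
for q in["base","lug_level","post","tray","rim_centre","tongue_hole","tub","pot","jar","pliers","dish"]:
    P={}
    for c in S:
        r=place_of(c,q)[:2]; print(q,c,[(np.round(x["pixel"],1).tolist(),round(x["score"],2)) for x in r])
        if r:P[c]=r[0]["pixel"]
    if len(P)==2: print("   ",tri(S["scene"],P["scene"],S["top"],P["top"]))
E
```

```text
{'time': 0.1, 'joint_positions': array([ 1.0139,  0.0878,  1.3721, -0.    ,  1.6836, -0.1031]), 'qvel': array([-0.0009, -0.001 , -0.0021,  0.0011, -0.0005,  0.0014]), 'joint_torque': array([  0.0014, -34.125 , -30.3303,   0.0719,   0.0304,  -0.0001]), 'tool_pos': array([0.2408, 0.4939, 0.1844]), 'ee_rot': array([-3.1397, -0.0002,  2.6878]), 'wrist_force': array([0.5255, 0.5752, 0.3883]), 'wrist_torque': array([-0.0224,  0.0302,  0.0181]), 'finger_force': 0.0, 'width': 0.0940708186093916}
scene [49.41621158898137, 274.960214351328, 204.48064055034425, -0.016429213233775754, array([ 2.0105, -1.282 ,  0.5306]), array([-0.087 ,  0.5125,  0.5359])]
top [53.17171486763061, 283.2546798106502, 210.18751004089975, -0.05152634839041908, array([ 2.1434, -2.0891,  0.2154]), array([0.2053, 0.6558, 1.0539])]
base scene [([264.1, 234.8], 0.59)]
base top [([279.6, 226.7], 0.68)]
    [ 0.6189  0.229  -0.0072]
lug_level scene [([263.0, 217.7], 0.78), ([382.0, 270.5], 0.72)]
lug_level top [([282.3, 223.6], 0.72)]
    [0.616  0.2241 0.052 ]
post scene [([222.6, 198.2], 0.71)]
post top [([247.7, 229.6], 
[... 238 characters left out ...]
   [0.6385 0.1843 0.0386]
tongue_hole scene [([301.2, 221.6], 0.57)]
tongue_hole top [([317.2, 217.7], 0.63)]
    [0.6292 0.136  0.066 ]
tub scene [([366.2, 213.6], 0.75)]
tub top [([348.0, 178.3], 0.62)]
    [0.7603 0.038  0.0098]
pot scene [([149.7, 232.1], 0.88), ([261.1, 207.6], 0.71)]
pot top [([192.4, 260.4], 0.62)]
    [ 0.5179  0.4686 -0.0055]
jar scene [([382.1, 270.2], 0.61)]
jar top [([371.4, 229.6], 0.59)]
    [ 0.6176 -0.0339  0.0034]
pliers scene [([191.7, 202.7], 0.83), ([145.3, 232.3], 0.32)]
pliers top [([210.3, 216.4], 0.59)]
    [ 0.6398  0.4289 -0.0018]
dish scene [([308.6, 195.2], 0.59), ([301.1, 219.7], 0.22)]
dish top [([298.7, 177.6], 0.62)]
    [0.7567 0.1788 0.0173]
```

View pics/scene0.png

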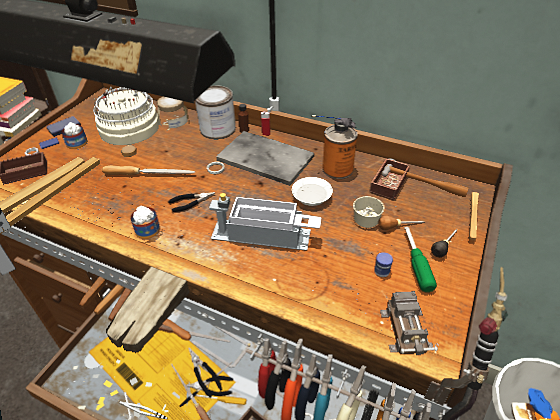

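View pics/top0.png

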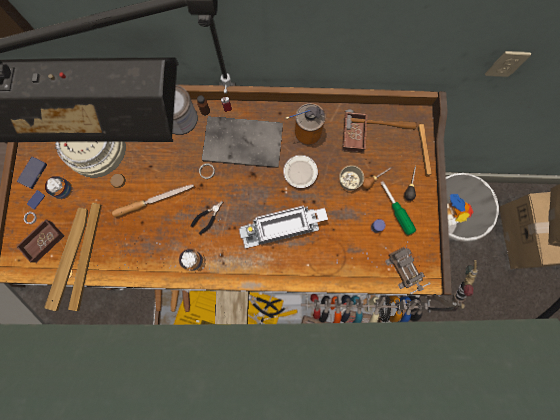

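Run:
```python
import cv2
a=cv2.imread("pics/scene0.png")[160:270,190:340];b=cv2.imread("pics/top0.png")[180:270,215:345]
cv2.imwrite("pics/c0.png",cv2.vconcat([cv2.resize(a,(410,300),interpolation=2),cv2.resize(b,(410,290),interpolation=2)]))
```

```text
(no output)
```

View pics/c0.png

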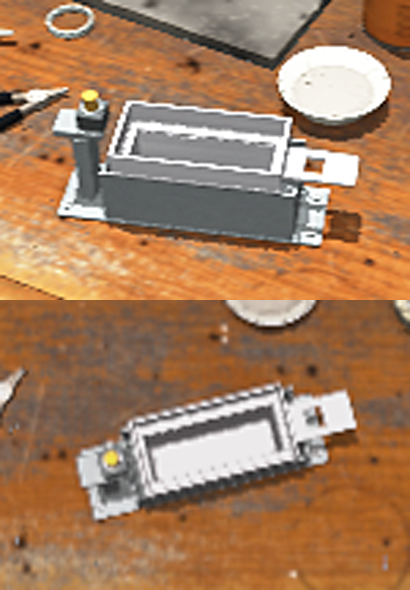

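Both pictures show the tub at about (263,222) scene and (281,226) top, with the tongue to the right. The brass plunger is at (223,194) scene and (250,229) top. The wrist range (±2.57) rules out a half turn in one grip, so I'll turn the tray in two quarter turns, setting it down on the bench in between. First I'll refine the pose.

```bash
cat >> h.py <<'E'
def rz(a): return np.array([[np.cos(a),-np.sin(a),0],[np.sin(a),np.cos(a),0],[0,0,1]])
def T(p,pts): # p=(x,y,yaw)
    return np.array(pts,float)@rz(p[2]).T+[p[0],p[1],0]
E
python3 - <<'E'
from h import *
import bench
np.set_printoptions(precision=4,suppress=True)
print([n for n in dir(bench) if not n.startswith('__')], getattr(bench,'grip_point_offset',None))
S={c:snapshot(c) for c in("scene","top")}
p0=np.array([.617,.225,np.radians(105.6)])
# yellow plunger
for c in S:
    m=cv2.inRange(cv2.cvtColor(S[c]["pixels"],cv2.COLOR_RGB2HSV),(20,120,120),(32,255,255))
    r=(slice(185,215),slice(210,240)) if c=="scene" else (slice(218,240),slice(238,262))
    ys,xs=np.nonzero(m[r]); print(c,"yellow",len(xs),xs.mean()+r[1].start,ys.mean()+r[0].start, onz(S[c],(xs.mean()+r[1].start,ys.mean()+r[0].start),.107))
L,W=.066,.032; rim=[[-L,-W,.078],[L,-W,.078],[L,W,.078],[-L,W,.078]]
for c,(x0,y0,w,h) in {"scene":(195,175,140,80),"top":(225,195,115,62)}.items():
    k=800/w; a=cv2.resize(S[c]["pixels"][y0:y0+h,x0:x0+w,::-1],None,fx=k,fy=k,interpolation=cv2.INTER_CUBIC)
    q=(proj(S[c],T(p0,rim))-[x0,y0]+.5)*k
    cv2.polylines(a,[q.astype(int)],True,(0,0,255),1)
    print(c,"corners",proj(S[c],T(p0,rim)).round(1).tolist())
    cv2.imwrite(f"pics/{c}1.png",a)
for px in[(100,278),(280,290),(400,295),(395,285),(410,235),(320,265)]: print(px,onz(S["top"],px,0))
print([o for o in (place_of("scene","rib_feet"),place_of("top","rib_feet"))])
E
```

```text
['IKError', 'close_job', 'get_obs', 'grip_point_offset', 'masks_of', 'place_of', 'snapshot'] 0.0188
scene yellow 21 222.38095238095238 195.0952380952381 [0.592  0.3047 0.107 ]
top yellow 14 249.71428571428572 228.5 [0.5921 0.3062 0.107 ]
scene corners [[295.8, 201.4], [235.6, 195.3], [228.3, 215.7], [291.4, 222.5]]
top corners [[303.1, 204.1], [254.6, 216.0], [260.3, 239.5], [309.3, 227.3]]
(100, 278) [0.4593 0.7235 0.    ]
(280, 290) [0.4414 0.2254 0.    ]
(400, 295) [ 0.4353 -0.103   0.    ]
(395, 285) [ 0.4621 -0.0899  0.    ]
(410, 235) [ 0.6018 -0.1359  0.    ]
(320, 265) [0.512  0.1169 0.    ]
[[{'pixel': [270.8, 235.8], 'score': 0.78}], [{'pixel': [286.7, 225.3], 'score': 0.66}]]
```

View pics/scene1.png

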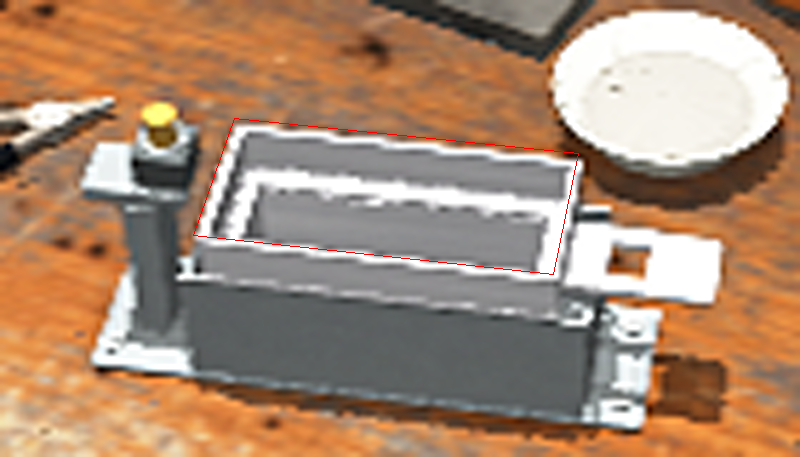

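View pics/top1.png

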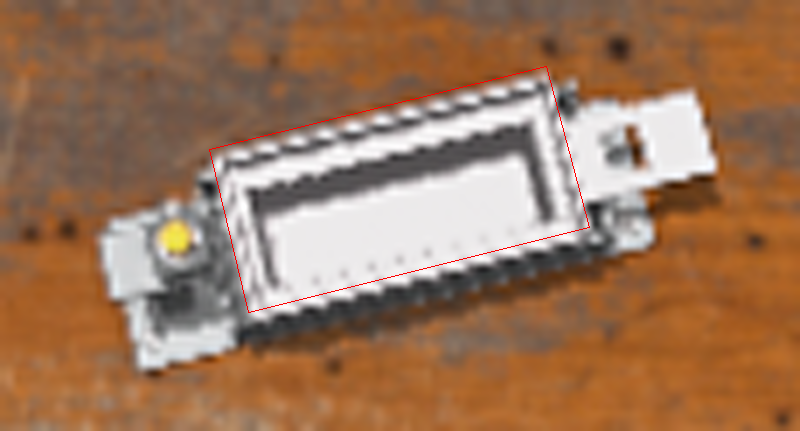

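The scene view shows the rim's near edge running lower on the right, (195,240) to (560,287), than the red model. The top view shows the edges at (222,160)–(548,85) and (250,314)–(588,236), so yaw is about 1° off. I'll fit to these.

Run:
```python
from h import *
np.set_printoptions(precision=4,suppress=True)
S={c:snapshot(c) for c in("scene","top")}
L,W=.066,.032; rim=np.array([[-L,-W,.078],[L,-W,.078],[L,W,.078],[-L,W,.078]])
z=lambda P,k,o:np.array(P,float)/k-.5+o
sc=z([(582,157),(236,124),(196,242),(561,288)],800/140,[195,175])
tp=z([(548,83),(216,160),(250,314),(588,236)],800/115,[225,195])
pl={"scene":(222.9,194.3),"top":(249.9,228.6)}
hole={"scene":z([(628,261)],800/140,[195,175])[0],"top":z([(624,147)],800/115,[225,195])[0]}
print("plunger tri",tri(S["scene"],pl["scene"],S["top"],pl["top"]))
print("hole tri",tri(S["scene"],hole["scene"],S["top"],hole["top"]))
for i in range(4): print("corner",i,tri(S["scene"],sc[i],S["top"],tp[i]))
def f(v,cs):
    P=T(v[:3],rim+[0,0,v[3]]); h=T(v[:3],[[-.088,0,.058+v[3]]]); q=T(v[:3],[[v[4],0,.109]])
    r=[]
    for c in cs: r+=[(proj(S[c],P)-(sc if c=="scene" else tp)).ravel(),(proj(S[c],h)-hole[c]).ravel(),(proj(S[c],q)-pl[c]).ravel()]
    return np.concatenate(r+[[v[3]/.003]])
for cs in(["scene"],["top"],["scene","top"]):
    r=least_squares(f,[.617,.225,1.84,0,.088],args=(cs,),loss="soft_l1",x_scale=[.01,.01,.01,.01,.01]); print(cs,r.x,np.degrees(r.x[2]),r.cost); print(r.fun.round(1))
```

```text
plunger tri [0.5923 0.3047 0.1087]
hole tri [0.6391 0.1387 0.0583]
corner 0 [0.6595 0.168  0.0817]
corner 1 [0.626  0.2942 0.0798]
corner 2 [0.5686 0.2795 0.0746]
corner 3 [0.6028 0.1515 0.0722]
['scene'] [ 0.6151  0.2227  1.8483 -0.0003  0.0839] 105.8991995985525 1.0490201007310451
[ 0.   0.3  0.2  0.1  0.1 -0.  -0.5 -1.4  0.2  0.3 -0.   0.2 -0.1]
['top'] [ 0.6142  0.2241  1.8384 -0.0004  0.0846] 105.330483539784 1.537720907387204
[ 0.2 -1.1 -0.7 -0.5  0.   0.9  0.6  0.1 -0.2  0.6 -0.  -0.1 -0.1]
['scene', 'top'] [ 0.6148  0.2232  1.8428 -0.0005  0.0843] 105.58207190398556 3.4043732842463563
[-0.2  0.5  0.   0.1 -0.2 -0.1 -0.9 -1.3 -0.1  0.5 -0.5  0.1  0.5 -1.5
 -0.3 -0.6  0.5  0.7  0.9 -0.3  0.1  0.3  0.5 -0.2 -0.2]
```

{"op": "apply_moves", "data": {
  "commands": [
    [0, 0, -0.085, 0.037, -0.027, 0, 100],
    [0, 0, -0.17, 0.075, -0.054, 0, 100],
    [0, 0, -0.255, 0.112, -0.081, 0, 100],
    [0, 0, -0.34, 0.15, -0.108, 0, 100],
    [0, 0, -0.425, 0.187, -0.136, 0, 100]
  ]
}}

```text
time: 2.0
tool_pos: [0.4294, 0.3572, 0.1855]
ee_rot: [3.141, -0.0, 2.26]
wrist_force: [1.1, 0.5, -0.2]
width: 0.0938
finger_force: 0.0
```

{"op": "apply_moves", "data": {
  "commands": [
    [0, 0, -0.085, 0.037, -0.027, 0, 100],
    [0, 0, -0.17, 0.075, -0.054, 0, 100],
    [0, 0, -0.255, 0.112, -0.081, 0, 100],
    [0, 0, -0.34, 0.15, -0.108, -0.01, 100],
    [0, 0, -0.42, 0.187, -0.135, -0.03, 100]
  ]
}}

```text
time: 2.5
tool_pos: [0.6179, 0.2224, 0.1575]
ee_rot: [3.136, -0.0, 1.839]
wrist_force: [0.1, 0.6, -0.2]
width: 0.0942
finger_force: 0.0
```

{"op": "apply_moves", "data": {
  "commands": [
    [0, 0, 0, 0, 0, -0.03, 100],
    [0, 0, 0, 0, 0, -0.06, 100],
    [0, 0, 0, 0, 0, -0.085, 100],
    [0, 0, 0, 0, 0, -0.1, 100],
    [0, 0, 0, 0, 0, -0.1, 100]
  ]
}}

```text
time: 3.0
tool_pos: [0.6132, 0.2229, 0.0522]
ee_rot: [-3.136, -0.0, 1.843]
wrist_force: [0.2, -0.3, 0.7]
width: 0.0939
finger_force: 0.0
```

{"op": "apply_moves", "data": {
  "commands": [
    [0, 0, 0, 0, 0, 0.002, 0],
    [0, 0, 0, 0, 0, 0.002, 0],
    [0, 0, 0, 0, 0, 0.002, 0],
    [0, 0, 0, 0, 0, 0.002, 0],
    [0, 0, 0, 0, 0, 0.002, 0]
  ]
}}

```text
time: 3.5
tool_pos: [0.6153, 0.2235, 0.0582]
ee_rot: [3.141, 0.0, 1.843]
wrist_force: [-3.5, -1.2, 3.7]
width: 0.0571
finger_force: 2.6
```

Run:
```python
from h import *
s=snapshot("scene"); t=snapshot("top"); save(s,"g_s"); save(t,"g_t")
print(get_obs())
```

```text
{'time': 3.6, 'joint_positions': array([ 2.61740067e-01,  3.69770741e-01,  1.28546129e+00,  6.50353886e-06,
        1.48605175e+00, -1.02705780e-02]), 'qvel': array([-0.00029006,  0.00560163,  0.00546969, -0.00182984, -0.0223449 ,
        0.00045746]), 'joint_torque': array([-5.17916924e-02, -4.43718624e+01, -2.90065134e+01,  6.78521697e-02,
       -2.92780122e-02,  1.21962585e-03]), 'tool_pos': array([0.61506086, 0.22336414, 0.05802512]), 'ee_rot': array([ 3.14128373e+00, -3.30779338e-06,  1.84280642e+00]), 'wrist_force': array([ 0.60692261, -0.43035749,  0.04322627]), 'wrist_torque': array([-0.04827726,  0.03610281, -0.05557698]), 'finger_force': 0.0, 'width': 0.04945514053568522}
```

Run:
```python
import cv2
a=cv2.imread("pics/g_s.png")[110:270,190:350];b=cv2.imread("pics/g_t.png")[160:270,215:345]
cv2.imwrite("pics/c2.png",cv2.hconcat([cv2.resize(a,(400,400),interpolation=2),cv2.resize(b,(400,400),interpolation=2)]))
```

```text
(no output)
```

View pics/c2.png

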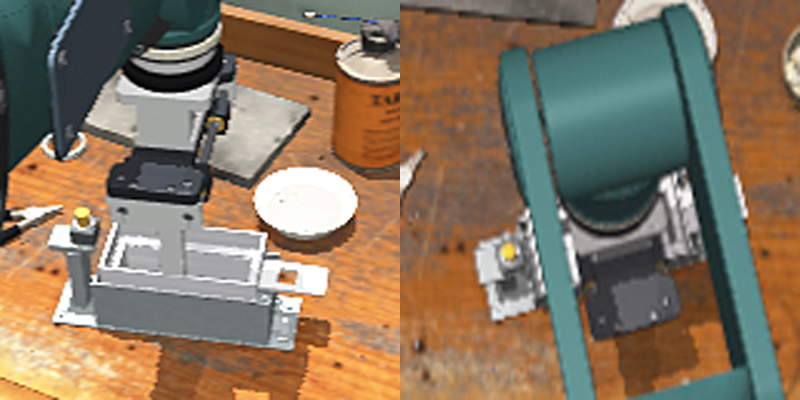

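Run:
```python
from h import *
s=snapshot("scene"); n=rz(1.8428)@[0,1,0]; c=np.array([.6151,.2234,0])
for y in(.024,.031,.037):
    o,v=ray(s,(258.8,220.8)); k=((c-o)@n+y)/(v@n); print(y,o+v*k, rz(-1.8428)@(o+v*k-c))
o=get_obs(); print(o["tool_pos"],o["width"],o["finger_force"],o["wrist_force"])
im=s["pixels"][120:250,200:330,::-1]; cv2.imwrite("pics/f1.png",cv2.resize(im,(600,600),interpolation=2))
```

```text
0.024 [0.59083703 0.2210585  0.06678861] [0.00426312 0.024      0.06678861]
0.031 [0.58456476 0.21749145 0.07399768] [0.00251234 0.031      0.07399768]
0.037 [0.57918852 0.21443399 0.08017688] [0.00101167 0.037      0.08017688]
[0.61524952 0.22341685 0.05772932] 0.045368139273683994 0.0 [-0.25884317 -0.06759381 -0.22648912]
```

View pics/f1.png

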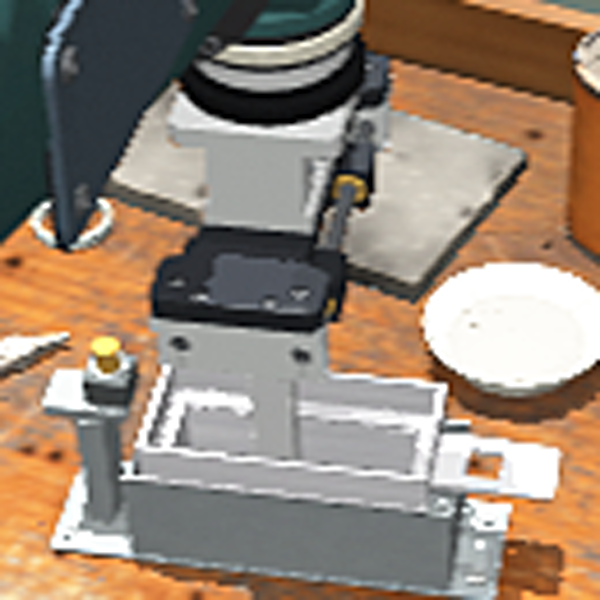

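The near finger is inside the tray: the near rim passes in front of it at about (275,460). So the fingertips sit higher when open than when shut, and they went over the rim. I'll rise, open, and go about 22 mm lower.

{"op": "apply_moves", "data": {
  "commands": [
    [0, 0, 0, 0, 0, 0.01, 40],
    [0, 0, 0, 0, 0, 0.03, 40],
    [0, 0, 0, 0, 0, 0.05, 40],
    [0, 0, 0, 0, 0, 0.05, 100],
    [0, 0, 0, 0, 0, 0.05, 100]
  ]
}}

```text
time: 4.15
tool_pos: [0.6155, 0.2234, 0.108]
ee_rot: [3.14, 0.0, 1.843]
wrist_force: [0.1, 0.1, 0.1]
width: 0.0506
finger_force: 0.0
```

{"op": "apply_moves", "data": {
  "commands": [
    [0, 0, 0, 0, 0, 0, 100],
    [0, 0, 0, 0, 0, 0, 100],
    [0, 0, 0, 0, 0, 0, 100],
    [0, 0, 0, 0, 0, 0, 100],
    [0, 0, 0, 0, 0, 0, 100]
  ]
}}

```text
time: 4.65
tool_pos: [0.615, 0.2233, 0.107]
ee_rot: [-3.141, 0.0, 1.843]
wrist_force: [0.2, 0.7, -0.7]
width: 0.0904
finger_force: 0.0
```

Run:
```python
from h import *
s=snapshot("scene"); save(s,"open_s"); o=get_obs(); print(o["tool_pos"],o["width"],o["ee_rot"])
n=rz(1.8428)@[0,1,0]
for q in("tray","rim_centre"): print(q,place_of("scene",q)[:1])
cv2.imwrite("pics/f2.png",cv2.resize(s["pixels"][100:250,190:340,::-1],(600,600),interpolation=2))
```

```text
[0.61504059 0.22333536 0.10719413] 0.09257512873586628 [-3.14134014e+00 -2.86266338e-06  1.84281260e+00]
tray [{'pixel': [191.5, 200.6], 'score': 0.66}]
rim_centre [{'pixel': [259.4, 207.7], 'score': 0.72}]
```

View pics/f2.png

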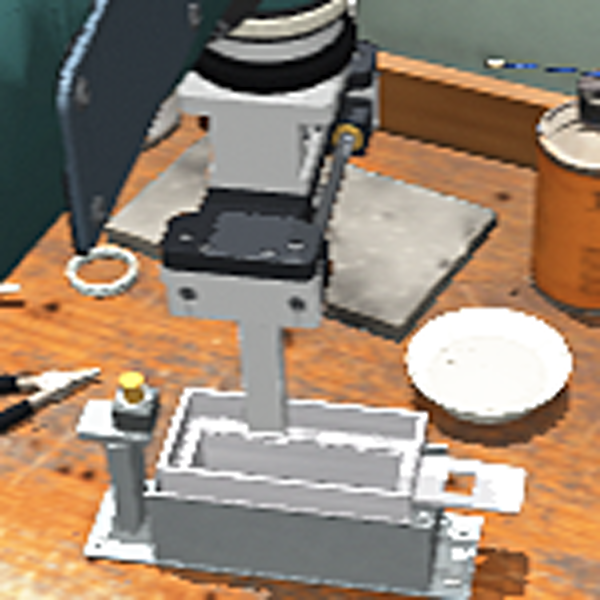

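Run:
```python
from h import *
s=snapshot("scene"); a=1.8428; n=rz(a)@[0,1,0]; c=np.array([.615,.2233,0])
for px in [(256.3,208),(253.6,207.6),(261.5,208)]:
  for y in(.047,.053,.0595):
    o,v=ray(s,px); k=((c-o)@n+y)/(v@n); print(px,y, rz(-a)@(o+v*k-c))
```

```text
(256.3, 208) 0.047 [0.0018908  0.047      0.12551165]
(256.3, 208) 0.053 [0.00035825 0.053      0.1313578 ]
(256.3, 208) 0.0595 [-0.00130201  0.0595      0.13769112]
(253.6, 207.6) 0.047 [0.00726728 0.047      0.125828  ]
(253.6, 207.6) 0.053 [0.00568343 0.053      0.13167112]
(253.6, 207.6) 0.0595 [0.0039676  0.0595     0.13800117]
(261.5, 208) 0.047 [-0.00853478  0.047       0.12698883]
(261.5, 208) 0.053 [-0.00996786  0.053       0.13282088]
(261.5, 208) 0.0595 [-0.01152037  0.0595      0.13913894]
```

The open tips sit about 20–30 mm above the nominal TCP, so I'll descend to TCP z = 0.032.

{"op": "apply_moves", "data": {
  "commands": [
    [0, 0, 0, 0, 0, -0.025, 100],
    [0, 0, 0, 0, 0, -0.05, 100],
    [0, 0, 0, 0, 0, -0.068, 100],
    [0, 0, 0, 0, 0, -0.075, 100],
    [0, 0, 0, 0, 0, -0.075, 100]
  ]
}}

```text
time: 5.35
tool_pos: [0.6143, 0.2231, 0.0311]
ee_rot: [-3.139, -0.0, 1.843]
wrist_force: [0.9, 0.1, -0.1]
width: 0.0938
finger_force: 0.0
```

{"op": "apply_moves", "data": {
  "commands": [
    [0, 0, 0, 0, 0, 0, 0],
    [0, 0, 0, 0, 0, 0, 0],
    [0, 0, 0, 0, 0, 0, 0],
    [0, 0, 0, 0, 0, 0, 0],
    [0, 0, 0, 0, 0, 0, 0]
  ]
}}

```text
time: 5.85
tool_pos: [0.6157, 0.2235, 0.0333]
ee_rot: [3.14, -0.0, 1.843]
wrist_force: [0.8, 0.1, 1.5]
width: 0.0638
finger_force: 30.0
```

{"op": "apply_moves", "data": {
  "commands": [
    [0, 0, 0, 0, 0, 0.01, 0],
    [0, 0, 0, 0, 0, 0.03, 0],
    [0, 0, 0, 0, 0, 0.06, 0],
    [0, 0, 0, 0, 0, 0.09, 0],
    [0, 0, 0, 0, 0, 0.12, 0]
  ]
}}

```text
time: 6.35
tool_pos: [0.6144, 0.2232, 0.1533]
ee_rot: [-3.14, -0.0, 1.843]
wrist_force: [0.3, 0.4, -1.3]
width: 0.0637
finger_force: 30.0
```

Run:
```python
from h import *
np.set_printoptions(precision=4,suppress=True)
s=snapshot("scene"); save(s,"l_s");o=get_obs(); print(o["tool_pos"],o["width"],o["ee_rot"],o["wrist_force"],o["wrist_torque"],o["finger_force"])
for q in("jar","tub","dish","pot"): print(q,[ (r["pixel"],r["score"]) for r in place_of("top",q)[:1]])
```

```text
[0.6173 0.224  0.1605] 0.06385354144266916 [3.1321 0.0001 1.8428] [0.8074 1.3713 2.2788] [ 0.0659 -0.0833  0.0048] 29.996057711541653
jar [([347.7, 185.2], 0.36)]
tub [([351.0, 184.1], 0.74)]
dish [([296.3, 175.7], 0.67)]
pot [([195.7, 259.0], 0.64)]
```

View pics/l_s.png

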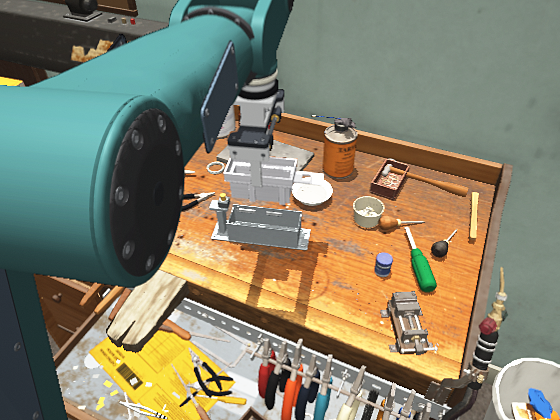

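The tray is up and level at about (260,180) scene, with the base below it empty. Next: carry it to the free spot at (0.515, 0.05) while turning +90°.

{"op": "apply_moves", "data": {
  "commands": [
    [0, 0, 0.14, -0.01, -0.017, 0, 0],
    [0, 0, 0.28, -0.02, -0.034, 0, 0],
    [0, 0, 0.42, -0.03, -0.052, 0, 0],
    [0, 0, 0.56, -0.04, -0.07, 0, 0],
    [0, 0, 0.7, -0.05, -0.087, 0, 0]
  ]
}}

```text
time: 7.1
tool_pos: [0.5629, 0.1353, 0.1489]
ee_rot: [-3.137, -0.004, 2.549]
wrist_force: [0.0, 0.1, -2.1]
width: 0.0639
finger_force: 30.0
```

{"op": "apply_moves", "data": {
  "commands": [
    [0, 0, 0.14, -0.01, -0.017, 0, 0],
    [0, 0, 0.28, -0.02, -0.034, 0, 0],
    [0, 0, 0.42, -0.03, -0.052, 0, 0],
    [0, 0, 0.56, -0.04, -0.07, 0, 0],
    [0, 0, 0.7, -0.05, -0.086, 0, 0]
  ]
}}

```text
time: 7.6
tool_pos: [0.5128, 0.0495, 0.1491]
ee_rot: [3.141, -0.006, -3.035]
wrist_force: [0.3, 1.0, -2.4]
width: 0.0636
finger_force: 30.0
```

{"op": "apply_moves", "data": {
  "commands": [
    [0, 0, 0.1, 0, 0, -0.02, 0],
    [0, 0, 0.171, 0, 0, -0.05, 0],
    [0, 0, 0.171, 0, 0, -0.08, 0],
    [0, 0, 0.171, 0, 0, -0.105, 0],
    [0, 0, 0.171, 0, 0, -0.115, 0]
  ]
}}

```text
time: 8.1
tool_pos: [0.5105, 0.0504, 0.0316]
ee_rot: [3.138, -0.011, -2.869]
wrist_force: [0.1, 0.6, -2.1]
width: 0.0638
finger_force: 30.0
```

{"op": "apply_moves", "data": {
  "commands": [
    [0, 0, 0, 0, 0, -0.002, 0],
    [0, 0, 0, 0, 0, -0.004, 0],
    [0, 0, 0, 0, 0, -0.006, 0],
    [0, 0, 0, 0, 0, -0.008, 0],
    [0, 0, 0, 0, 0, -0.01, 0]
  ]
}}

```text
time: 8.6
tool_pos: [0.5159, 0.0504, 0.0283]
ee_rot: [-3.141, 0.002, -2.869]
wrist_force: [0.1, -0.8, -1.6]
width: 0.0639
finger_force: 30.0
```

{"op": "apply_moves", "data": {
  "commands": [
    [0, 0, 0, 0, 0, -0.001, 0],
    [0, 0, 0, 0, 0, -0.002, 0],
    [0, 0, 0, 0, 0, -0.002, 0],
    [0, 0, 0, 0, 0, -0.002, 100],
    [0, 0, 0, 0, 0, -0.002, 100]
  ]
}}

```text
time: 9.1
tool_pos: [0.5156, 0.0503, 0.0258]
ee_rot: [-3.141, 0.001, -2.869]
wrist_force: [0.1, 0.2, 0.6]
width: 0.0762
finger_force: 0.0
```

{"op": "apply_moves", "data": {
  "commands": [
    [0, 0, 0, 0, 0, 0, 100],
    [0, 0, 0, 0, 0, 0, 100],
    [0, 0, 0, 0, 0, 0.03, 100],
    [0, 0, 0, 0, 0, 0.06, 100],
    [0, 0, 0, 0, 0, 0.09, 100]
  ]
}}

```text
time: 9.6
tool_pos: [0.5148, 0.0504, 0.116]
ee_rot: [3.141, -0.001, -2.869]
wrist_force: [0.5, -1.2, -0.9]
width: 0.0938
finger_force: 0.0
```

{"op": "apply_moves", "data": {
  "commands": [
    [0, 0, -0.145, 0.005, 0.001, 0, 100],
    [0, 0, -0.29, 0.01, 0.003, 0, 100],
    [0, 0, -0.435, 0.015, 0.004, 0, 100],
    [0, 0, -0.58, 0.02, 0.006, 0, 100],
    [0, 0, -0.725, 0.024, 0.007, 0, 100]
  ]
}}

```text
time: 10.1
tool_pos: [0.5393, 0.0575, 0.1152]
ee_rot: [3.142, -0.0, 2.683]
wrist_force: [-0.9, -0.5, -0.4]
width: 0.0939
finger_force: 0.0
```

{"op": "apply_moves", "data": {
  "commands": [
    [0, 0, -0.145, 0, 0, 0, 100],
    [0, 0, -0.29, 0, 0, 0, 100],
    [0, 0, -0.435, 0, 0, 0, 100],
    [0, 0, -0.58, 0, 0, 0, 100],
    [0, 0, -0.725, 0, 0, 0, 100]
  ]
}}

```text
time: 10.6
tool_pos: [0.5391, 0.0573, 0.1151]
ee_rot: [-3.141, -0.0, 1.958]
wrist_force: [-1.0, 0.4, -0.4]
width: 0.0938
finger_force: 0.0
```

{"op": "apply_moves", "data": {
  "commands": [
    [0, 0, -0.145, 0, 0, 0, 100],
    [0, 0, -0.29, 0, 0, 0, 100],
    [0, 0, -0.435, 0, 0, 0, 100],
    [0, 0, -0.58, 0, 0, 0, 100],
    [0, 0, -0.725, 0, 0, 0, 100]
  ]
}}

```text
time: 11.1
tool_pos: [0.539, 0.0574, 0.1151]
ee_rot: [-3.141, 0.0, 1.233]
wrist_force: [0.6, -0.7, 0.8]
width: 0.0939
finger_force: 0.0
```

{"op": "apply_moves", "data": {
  "commands": [
    [0, 0, -0.145, 0, 0, 0, 100],
    [0, 0, -0.29, 0, 0, 0, 100],
    [0, 0, -0.435, 0, 0, 0, 100],
    [0, 0, -0.58, 0, 0, 0, 100],
    [0, 0, -0.725, 0, 0, 0, 100]
  ]
}}

```text
time: 11.6
tool_pos: [0.539, 0.0574, 0.1151]
ee_rot: [-3.141, 0.0, 0.508]
wrist_force: [-0.1, 0.1, 0.0]
width: 0.0943
finger_force: 0.0
```

{"op": "apply_moves", "data": {
  "commands": [
    [0, 0, -0.12, 0, 0, 0, 100],
    [0, 0, -0.24, 0, 0, 0, 100],
    [0, 0, -0.242, 0, 0, -0.01, 100],
    [0, 0, -0.242, 0, 0, -0.02, 100],
    [0, 0, -0.242, 0, 0, -0.02, 100]
  ]
}}

```text
time: 12.1
tool_pos: [0.5374, 0.0573, 0.0925]
ee_rot: [-3.14, 0.005, 0.273]
wrist_force: [-0.4, 0.2, -0.1]
width: 0.0938
finger_force: 0.0
```

```bash
python3 - <<'E'
from h import *
np.set_printoptions(precision=4,suppress=True)
S={c:snapshot(c) for c in("scene","top")}; [save(S[c],"r_"+c) for c in S]
o=get_obs(); print(o["tool_pos"],o["width"],o["ee_rot"],o["joint_positions"])
for q in("tongue_hole","rim_centre","lug_level","base","post"):
    P={c:place_of(c,q)[:1] for c in S}; print(q,P)
    if P["scene"] and P["top"]: print(tri(S["scene"],P["scene"][0]["pixel"],S["top"],P["top"][0]["pixel"]))
E
python3 - <<'E'
import cv2
a=cv2.imread("pics/r_scene.png")[150:310,180:400];b=cv2.imread("pics/r_top.png")[180:300,230:400]
cv2.imwrite("pics/c3.png",cv2.vconcat([cv2.resize(a,(418,300),interpolation=2),cv2.resize(b,(418,295),interpolation=2)]))
E
```

```text
[0.5385 0.0573 0.0944] 0.09387898009865678 [-3.1412  0.0019  0.2728] [ 0.0014  0.1057  1.5322 -0.0001  1.5056  1.2995]
tongue_hole {'scene': [{'pixel': [323.5, 242.7], 'score': 0.69}], 'top': [{'pixel': [339.3, 228.9], 'score': 0.9}]}
[0.6024 0.0757 0.0554]
rim_centre {'scene': [{'pixel': [320.0, 270.9], 'score': 0.57}], 'top': [{'pixel': [349.4, 265.2], 'score': 0.57}]}
[0.5061 0.0509 0.0867]
lug_level {'scene': [{'pixel': [265.3, 217.2], 'score': 0.8}], 'top': [{'pixel': [282.5, 226.2], 'score': 0.75}]}
[0.6101 0.2199 0.0595]
base {'scene': [{'pixel': [262.5, 237.3], 'score': 0.81}], 'top': [{'pixel': [282.7, 229.5], 'score': 0.79}]}
[ 0.608   0.2231 -0.0011]
post {'scene': [], 'top': [{'pixel': [248.7, 230.4], 'score': 0.7}]}
```

View pics/c3.png

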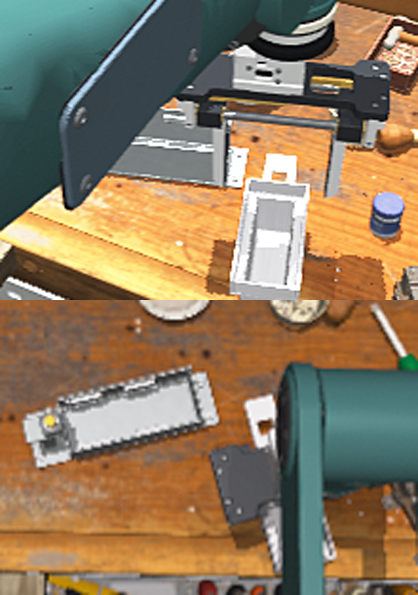

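The tray stands on the bench, tongue up at crop (280,160), with the fingers either side of it. Next: grip it here (about 24 mm towards the tongue, which gives more leverage against the plunger) and lift.

{"op": "apply_moves", "data": {
  "commands": [
    [0, 0, 0, 0, 0, -0.025, 100],
    [0, 0, 0, 0, 0, -0.05, 100],
    [0, 0, 0, 0, 0, -0.063, 100],
    [0, 0, 0, 0, 0, -0.068, 100],
    [0, 0, 0, 0, 0, -0.068, 100]
  ]
}}

```text
time: 13.2
tool_pos: [0.5389, 0.0573, 0.027]
ee_rot: [-3.141, 0.001, 0.272]
wrist_force: [0.4, -0.9, 0.5]
width: 0.0942
finger_force: 0.0
```

{"op": "apply_moves", "data": {
  "commands": [
    [0, 0, 0, 0, 0, 0, 0],
    [0, 0, 0, 0, 0, 0, 0],
    [0, 0, 0, 0, 0, 0, 0],
    [0, 0, 0, 0, 0, 0, 0],
    [0, 0, 0, 0, 0, 0, 0]
  ]
}}

```text
time: 13.7
tool_pos: [0.5396, 0.0572, 0.0281]
ee_rot: [3.141, -0.001, 0.272]
wrist_force: [-0.2, -0.1, 1.6]
width: 0.0641
finger_force: 30.0
```

{"op": "apply_moves", "data": {
  "commands": [
    [0, 0, 0, 0, 0, 0.015, 0],
    [0, 0, 0, 0, 0, 0.04, 0],
    [0, 0, 0, 0, 0, 0.075, 0],
    [0, 0, 0, 0, 0, 0.11, 0],
    [0, 0, 0, 0, 0, 0.135, 0]
  ]
}}

```text
time: 14.2
tool_pos: [0.5397, 0.0575, 0.1658]
ee_rot: [3.141, -0.003, 0.272]
wrist_force: [1.4, -1.1, -2.2]
width: 0.0636
finger_force: 30.0
```

Run:
```python
from h import *
np.set_printoptions(precision=4,suppress=True)
S={c:snapshot(c) for c in("scene","top")}; o=get_obs(); print(o["time"],o["tool_pos"],o["width"],o["ee_rot"],o["wrist_force"],o["wrist_torque"],o["finger_force"])
P={c:place_of(c,"tongue_hole")[:1] for c in S}; print(P)
if P["scene"] and P["top"]:
    h=tri(S["scene"],P["scene"][0]["pixel"],S["top"],P["top"][0]["pixel"]); print(h,"in tool frame", rz(-o["ee_rot"][2])@(h-o["tool_pos"]))
```

```text
14.3 [0.5418 0.0574 0.168 ] 0.06365141041981996 [ 3.139  -0.0096  0.2719] [ 0.1534 -0.1409 -1.593 ] [-0.0635  0.0693 -0.0064] 29.997990634292364
{'scene': [{'pixel': [326.9, 190.0], 'score': 0.95}], 'top': [{'pixel': [347.0, 219.8], 'score': 0.62}]}
[0.6019 0.0767 0.1962] in tool frame [0.063  0.0024 0.0282]
```

{"op": "apply_moves", "data": {
  "commands": [
    [0, 0, 0.14, 0.007, 0.016, 0, 0],
    [0, 0, 0.28, 0.013, 0.032, 0, 0],
    [0, 0, 0.42, 0.02, 0.048, 0, 0],
    [0, 0, 0.56, 0.026, 0.064, 0, 0],
    [0, 0, 0.7, 0.033, 0.08, 0, 0]
  ]
}}

```text
time: 14.9
tool_pos: [0.5706, 0.1378, 0.1589]
ee_rot: [-3.137, 0.004, 0.978]
wrist_force: [0.8, -0.0, -1.8]
width: 0.0634
finger_force: 30.0
```

{"op": "apply_moves", "data": {
  "commands": [
    [0, 0, 0.14, 0.007, 0.016, 0, 0],
    [0, 0, 0.28, 0.013, 0.032, 0, 0],
    [0, 0, 0.42, 0.02, 0.048, 0, 0],
    [0, 0, 0.56, 0.026, 0.064, 0, 0],
    [0, 0, 0.7, 0.033, 0.08, 0, 0]
  ]
}}

```text
time: 15.4
tool_pos: [0.6036, 0.2176, 0.1587]
ee_rot: [-3.135, 0.001, 1.678]
wrist_force: [0.0, -0.1, -1.6]
width: 0.0637
finger_force: 30.0
```

{"op": "apply_moves", "data": {
  "commands": [
    [0, 0, 0.1, 0.004, 0.01, 0, 0],
    [0, 0, 0.171, 0.007, 0.0165, 0, 0],
    [0, 0, 0.171, 0.007, 0.0165, -0.02, 0],
    [0, 0, 0.171, 0.007, 0.0165, -0.04, 0],
    [0, 0, 0.171, 0.007, 0.0165, -0.05, 0]
  ]
}}

```text
time: 15.9
tool_pos: [0.6092, 0.2332, 0.1066]
ee_rot: [-3.132, -0.0, 1.843]
wrist_force: [-0.2, 0.3, -2.7]
width: 0.0635
finger_force: 30.0
```

Run:
```python
from h import *
np.set_printoptions(precision=4,suppress=True)
S={c:snapshot(c) for c in("scene","top")}; o=get_obs(); print(o["time"],o["tool_pos"],o["width"],o["ee_rot"],o["wrist_force"],o["wrist_torque"],o["finger_force"])
[save(S[c],"d_"+c) for c in S]
P={c:place_of(c,"tongue_hole")[:1] for c in S}; print(P)
if P["scene"] and P["top"]:
    h=tri(S["scene"],P["scene"][0]["pixel"],S["top"],P["top"][0]["pixel"]); print(h,"in tool frame", rz(-o["ee_rot"][2])@(h-o["tool_pos"]))
```

```text
16.0 [0.6095 0.2331 0.1075] 0.06376385925350123 [-3.1329  0.      1.8427] [-0.5937 -0.4871 -2.2947] [-0.0555 -0.0147  0.105 ] 29.997989013791084
{'scene': [{'pixel': [226.9, 189.6], 'score': 0.91}], 'top': [{'pixel': [253.4, 227.5], 'score': 0.96}]}
[0.5931 0.2944 0.1247] in tool frame [ 0.0635 -0.0006  0.0172]
```

{"op": "apply_moves", "data": {
  "commands": [
    [0, 0, 0, 0, 0, -0.008, 0],
    [0, 0, 0, 0, 0, -0.016, 0],
    [0, 0, 0, 0, 0, -0.022, 0],
    [0, 0, 0, 0, 0, -0.023, 0],
    [0, 0, 0, 0, 0, -0.023, 0]
  ]
}}

```text
time: 16.6
tool_pos: [0.6119, 0.2338, 0.0889]
ee_rot: [-3.141, 0.0, 1.843]
wrist_force: [-0.1, -0.6, -2.3]
width: 0.0639
finger_force: 30.0
```

{"op": "apply_moves", "data": {
  "commands": [
    [0, 0, 0, 0, 0, -0.002, 0],
    [0, 0, 0, 0, 0, -0.004, 0],
    [0, 0, 0, 0, 0, -0.005, 0],
    [0, 0, 0, 0, 0, -0.006, 0],
    [0, 0, 0, 0, 0, -0.006, 0]
  ]
}}

```text
time: 17.1
tool_pos: [0.6126, 0.234, 0.084]
ee_rot: [3.14, -0.0, 1.843]
wrist_force: [0.3, -0.4, 1.2]
width: 0.0639
finger_force: 30.0
```

{"op": "apply_moves", "data": {
  "commands": [
    [0, 0, 0, 0, 0, -0.001, 0],
    [0, 0, 0, 0, 0, -0.002, 0],
    [0, 0, 0, 0, 0, -0.003, 0],
    [0, 0, 0, 0, 0, -0.003, 0],
    [0, 0, 0, 0, 0, -0.003, 0]
  ]
}}

```text
time: 17.6
tool_pos: [0.6125, 0.2339, 0.0806]
ee_rot: [3.141, -0.0, 1.843]
wrist_force: [0.9, 0.4, 0.4]
width: 0.0637
finger_force: 30.0
```

{"op": "apply_moves", "data": {
  "commands": [
    [0, 0, 0, 0, 0, -0.001, 0],
    [0, 0, 0, 0, 0, -0.002, 0],
    [0, 0, 0, 0, 0, -0.003, 0],
    [0, 0, 0, 0, 0, -0.003, 0],
    [0, 0, 0, 0, 0, -0.003, 0]
  ]
}}

```text
time: 18.1
tool_pos: [0.6124, 0.2339, 0.0775]
ee_rot: [3.141, 0.0, 1.843]
wrist_force: [2.6, -0.3, 3.1]
width: 0.0639
finger_force: 30.0
```

Run:
```python
from h import *
np.set_printoptions(precision=4,suppress=True)
S={c:snapshot(c) for c in("scene","top")}; o=get_obs(); print(o["time"],o["tool_pos"],o["width"],o["ee_rot"],o["wrist_force"],"torque in tool yaw frame",rz(-o["ee_rot"][2])@o["wrist_torque"],o["finger_force"])
P={c:place_of(c,"tongue_hole")[:1] for c in S}; print(P)
if P["scene"] and P["top"]:
    h=tri(S["scene"],P["scene"][0]["pixel"],S["top"],P["top"][0]["pixel"]); print(h,"in tool frame", rz(-o["ee_rot"][2])@(h-o["tool_pos"]))
```

```text
18.2 [0.6124 0.2339 0.0776] 0.0638177982397518 [3.1408 0.     1.8427] [2.34   0.1947 2.3798] torque in tool yaw frame [-0.2454 -0.1818 -0.1501] 30.000776667147875
{'scene': [{'pixel': [225.7, 195.3], 'score': 0.71}], 'top': [{'pixel': [255.9, 226.4], 'score': 0.67}]}
[0.5952 0.2937 0.1088] in tool frame [0.0623 0.0005 0.0312]
```

{"op": "apply_moves", "data": {
  "commands": [
    [0, 0, 0, 0.0005, 0, -0.001, 0],
    [0, 0, 0, 0.0005, 0, -0.002, 0],
    [0, 0, 0, 0.0005, 0, -0.003, 0],
    [0, 0, 0, 0.0005, 0, -0.003, 0],
    [0, 0, 0, 0.0005, 0, -0.003, 0]
  ]
}}

```text
time: 18.8
tool_pos: [0.6125, 0.234, 0.0762]
ee_rot: [3.141, 0.0, 1.843]
wrist_force: [-0.9, -0.1, 8.6]
width: 0.0635
finger_force: 30.0
```

{"op": "apply_moves", "data": {
  "commands": [
    [0, 0, 0, 0, 0, -0.0005, 0],
    [0, 0, 0, 0, 0, -0.001, 0],
    [0, 0, 0, 0, 0, -0.0015, 0],
    [0, 0, 0, 0, 0, -0.002, 0],
    [0, 0, 0, 0, 0, -0.002, 0]
  ]
}}

```text
time: 19.3
tool_pos: [0.6125, 0.2341, 0.0761]
ee_rot: [3.14, -0.0, 1.843]
wrist_force: [-2.6, -0.3, 13.4]
width: 0.064
finger_force: 30.0
```

Run:
```python
from h import *
np.set_printoptions(precision=4,suppress=True)
o=get_obs(); print(o["time"],o["tool_pos"],o["ee_rot"],o["wrist_force"],"torque",rz(-o["ee_rot"][2])@o["wrist_torque"])
```

```text
19.3 [0.6125 0.2341 0.0761] [ 3.14   -0.0001  1.8432] [-2.6204 -0.3146 13.3775] torque [ 0.9837 -0.0796 -0.0885]
```

{"op": "apply_moves", "data": {
  "commands": [
    [0, 0, 0, 0, 0, -0.001, 0],
    [0, 0, 0, 0, 0, -0.002, 0],
    [0, 0, 0, -0.0005, 0.002, -0.002, 0],
    [0, 0, 0, -0.001, 0.004, -0.002, 0],
    [0, 0, 0, -0.001, 0.004, -0.002, 0]
  ]
}}

```text
time: 19.8
tool_pos: [0.6124, 0.2343, 0.0759]
ee_rot: [3.14, 0.007, 1.842]
wrist_force: [-3.6, -8.7, 19.8]
width: 0.0633
finger_force: 30.0
```

```bash
cat > st.py <<'E'
from h import *
np.set_printoptions(precision=4,suppress=True)
o=get_obs(); R=rz(-1.8428); print(o["time"],o["ee_rot"],"base frame pos rel",R@(o["tool_pos"]-[.615,.2233,0]),"F",R@o["wrist_force"],"M",R@o["wrist_torque"])
E
python3 st.py
```

```text
19.8 [3.1398 0.0069 1.842 ] base frame pos rel [ 0.0113 -0.0005  0.0759] F [-7.4429  5.7924 19.7809] M [1.6615 1.292  0.0776]
```

{"op": "apply_moves", "data": {
  "commands": [
    [0, 0, 0, -0.001, 0.001, 0, 0],
    [0, 0, 0, -0.0015, 0.002, 0, 0],
    [0, 0, 0, -0.002, 0.003, 0, 0],
    [0, 0, 0, -0.002, 0.004, 0, 0],
    [0, 0, 0, -0.002, 0.004, 0, 0]
  ]
}}

```text
time: 20.3
tool_pos: [0.6125, 0.2372, 0.076]
ee_rot: [3.136, 0.009, 1.841]
wrist_force: [0.7, -9.3, 16.8]
width: 0.0638
finger_force: 30.0
```

```bash
python3 st.py
```

```text
20.3 [3.1361 0.0091 1.8413] base frame pos rel [ 0.0141 -0.0013  0.076 ] F [-9.1833  1.8095 16.8338] M [0.8834 1.7509 0.2026]
```

{"op": "apply_moves", "data": {
  "commands": [
    [0, 0, 0, 0, 0.001, -0.001, 0],
    [0, 0, 0, -0.0005, 0.002, -0.001, 0],
    [0, 0, 0, -0.001, 0.003, -0.001, 0],
    [0, 0, 0, -0.001, 0.003, -0.001, 0],
    [0, 0, 0, -0.001, 0.003, -0.001, 0]
  ]
}}

```text
time: 20.8
tool_pos: [0.6124, 0.2403, 0.0759]
ee_rot: [3.134, 0.009, 1.841]
wrist_force: [1.8, -10.7, 18.2]
width: 0.0643
finger_force: 30.0
```

```bash
python3 st.py
```

```text
20.8 [3.1338 0.0092 1.8409] base frame pos rel [ 0.0171 -0.002   0.0759] F [-10.8159   1.1466  18.2401] M [0.834  1.831  0.1213]
```

{"op": "apply_moves", "data": {
  "commands": [
    [0, 0, 0, -0.0005, 0.001, 0, 0],
    [0, 0, 0, -0.001, 0.002, 0, 0],
    [0, 0, 0, -0.0015, 0.003, 0, 0],
    [0, 0, 0, -0.0015, 0.003, 0, 0],
    [0, 0, 0, -0.0015, 0.003, 0, 0]
  ]
}}

```text
time: 21.3
tool_pos: [0.6111, 0.245, 0.0759]
ee_rot: [3.132, 0.007, 1.842]
wrist_force: [1.4, -6.4, 17.3]
width: 0.0635
finger_force: 30.0
```

```bash
python3 st.py
```

```text
21.3 [3.1321 0.0066 1.8415] base frame pos rel [ 0.022  -0.0021  0.0759] F [-6.5759  0.3667 17.285 ] M [0.4847 1.4832 0.0177]
```

```bash
cat > ck.py <<'E'
from h import *
np.set_printoptions(precision=4,suppress=True)
S={c:snapshot(c) for c in("scene","top")}
P={}
for c in S:
    m=cv2.inRange(cv2.cvtColor(S[c]["pixels"],cv2.COLOR_RGB2HSV),(18,100,90),(34,255,255))
    r=(slice(185,215),slice(210,240)) if c=="scene" else (slice(218,240),slice(238,262))
    ys,xs=np.nonzero(m[r]); print(c,"yellow",len(xs), (xs.mean()+r[1].start,ys.mean()+r[0].start) if len(xs) else None)
    q=place_of(c,"tongue_hole")[:1]; print(q)
    if q: P[c]=q[0]["pixel"]
if len(P)==2: h=tri(S["scene"],P["scene"],S["top"],P["top"]); print("hole",h, "base rel",rz(-1.8428)@(h-[.615,.2233,0]))
print("plunger rel", rz(-1.8428)@(np.array([.5923,.3047,.109])-[.615,.2233,0]))
E
python3 ck.py; python3 st.py
```

```text
scene yellow 30 (np.float64(222.66666666666666), np.float64(196.33333333333334))
[{'pixel': [222.9, 198.3], 'score': 0.71}]
top yellow 0 None
[{'pixel': [253.3, 226.8], 'score': 0.66}]
hole [0.5955 0.3015 0.0974] base rel [ 0.0805 -0.0022  0.0974]
plunger rel [ 0.0845 -0.      0.109 ]
21.5 [3.1321 0.0066 1.8415] base frame pos rel [ 0.022  -0.0021  0.0759] F [-7.4196  0.2529 19.0343] M [0.4193 1.4732 0.0549]
```

{"op": "apply_moves", "data": {
  "commands": [
    [0, 0, 0, 0.0005, -0.002, 0.001, 0],
    [0, 0, 0, 0.0005, -0.002, 0.002, 0],
    [0, 0, 0, 0.0005, -0.002, 0.004, 0],
    [0, 0, 0, 0.0005, -0.002, 0.006, 0],
    [0, 0, 0, 0.0005, -0.002, 0.006, 0]
  ]
}}

```text
time: 22.0
tool_pos: [0.6083, 0.2454, 0.0761]
ee_rot: [3.14, 0.001, 1.843]
wrist_force: [3.1, -1.4, 5.6]
width: 0.0636
finger_force: 30.0
```

```bash
python3 ck.py; python3 st.py
```

```text
scene yellow 27 (np.float64(222.40740740740742), np.float64(196.37037037037038))
[{'pixel': [220.0, 199.8], 'score': 0.78}]
top yellow 0 None
[{'pixel': [251.1, 226.9], 'score': 0.9}]
hole [0.5956 0.3083 0.0907] base rel [ 0.0871 -0.0041  0.0907]
plunger rel [ 0.0845 -0.      0.109 ]
22.2 [3.1401 0.0013 1.8427] base frame pos rel [0.0231 0.0005 0.0761] F [-2.1877 -3.2169  5.777 ] M [-0.3066  0.4949  0.0671]
```

{"op": "apply_moves", "data": {
  "commands": [
    [0, 0, 0, 0.0005, 0, 0.001, 0],
    [0, 0, 0, 0.0005, 0.001, 0.001, 0],
    [0, 0, 0, 0, 0.002, 0.001, 0],
    [0, 0, 0, 0, 0.003, 0.001, 0],
    [0, 0, 0, 0, 0.003, 0.001, 0]
  ]
}}

```text
time: 22.7
tool_pos: [0.6081, 0.2456, 0.0761]
ee_rot: [-3.14, 0.006, 1.841]
wrist_force: [3.1, -7.8, 4.6]
width: 0.0638
finger_force: 30.0
```

```bash
python3 st.py
```

```text
22.7 [-3.1403  0.0059  1.8413] base frame pos rel [0.0233 0.0006 0.0761] F [-8.3669 -0.8616  4.5552] M [-0.1784  1.5722  0.0168]
```

{"op": "apply_moves", "data": {
  "commands": [
    [0, 0, 0, 0.0005, -0.002, 0, 0],
    [0, 0, 0, 0.001, -0.0035, 0, 0],
    [0, 0, 0, 0.001, -0.0035, 0, 0],
    [0, 0, 0, 0.001, -0.0035, 0, 0],
    [0, 0, 0, 0.001, -0.0035, 0, 100]
  ]
}}

```text
time: 23.2
tool_pos: [0.6072, 0.246, 0.0753]
ee_rot: [-3.139, -0.001, 1.844]
wrist_force: [0.2, -0.7, 0.2]
width: 0.0688
finger_force: 0.0
```

{"op": "apply_moves", "data": {
  "commands": [
    [0, 0, 0, 0, 0, 0, 100],
    [0, 0, 0, 0, 0, 0, 100],
    [0, 0, 0, 0, 0, 0, 100],
    [0, 0, 0, 0, 0, 0, 100],
    [0, 0, 0, 0, 0, 0, 100]
  ]
}}

```text
time: 23.7
tool_pos: [0.6085, 0.2454, 0.0763]
ee_rot: [-3.141, -0.0, 1.843]
wrist_force: [0.0, 0.1, 0.1]
width: 0.0942
finger_force: 0.0
```

{"op": "apply_moves", "data": {
  "commands": [
    [0, 0, 0, 0, 0, 0.02, 100],
    [0, 0, 0, 0, 0, 0.05, 100],
    [0, 0, 0, 0, 0, 0.08, 100],
    [0, 0, 0, 0, 0, 0.11, 100],
    [0, 0, 0, 0, 0, 0.13, 100]
  ]
}}

```text
time: 24.2
tool_pos: [0.6093, 0.2456, 0.2096]
ee_rot: [3.138, -0.0, 1.843]
wrist_force: [0.0, -0.5, -0.2]
width: 0.0941
finger_force: 0.0
```

{"op": "apply_moves", "data": {
  "commands": [
    [0, 0, 0, -0.04, -0.02, 0, 100],
    [0, 0, 0, -0.08, -0.04, 0, 100],
    [0, 0, 0, -0.12, -0.06, 0, 100],
    [0, 0, 0, -0.16, -0.08, 0, 100],
    [0, 0, 0, -0.2, -0.1, 0, 100]
  ]
}}

```text
time: 24.7
tool_pos: [0.407, 0.1447, 0.2064]
ee_rot: [3.141, 0.0, 1.843]
wrist_force: [-0.8, -0.1, -0.1]
width: 0.0941
finger_force: 0.0
```

```bash
cat > fin.py <<'E'
from h import *
np.set_printoptions(precision=4,suppress=True)
S={c:snapshot(c) for c in("scene","top")}; [save(S[c],"e_"+c) for c in S]
for q,zz in(("tongue_hole",.1),("rim_centre",.12),("tray",.048)):
    P={c:place_of(c,q)[:1] for c in S}
    print(q,{c:(P[c][0]["pixel"],P[c][0]["score"]) for c in P if P[c]})
    if P["scene"] and P["top"]:
        h=tri(S["scene"],P["scene"][0]["pixel"],S["top"],P["top"][0]["pixel"]); print(h,"base rel",rz(-1.8428)@(h-[.615,.2233,0]))
E
python3 fin.py; python3 ck.py; python3 st.py
```

```text
tongue_hole {'top': ([250.4, 229.6], 0.74)}
rim_centre {'scene': ([262.0, 193.4], 0.96), 'top': ([287.3, 220.2], 0.75)}
[0.6091 0.2149 0.1316] base rel [-0.0065  0.008   0.1316]
tray {'scene': ([263.3, 217.5], 0.78), 'top': ([281.3, 226.2], 0.94)}
[0.6099 0.2238 0.0574] base rel [0.0018 0.0047 0.0574]
scene yellow 0 None
[]
top yellow 15 (np.float64(249.86666666666667), np.float64(228.53333333333333))
[]
plunger rel [ 0.0845 -0.      0.109 ]
25.3 [-3.1408 -0.0001  1.843 ] base frame pos rel [-0.0196  0.2191  0.2061] F [-1.1016 -0.0456 -0.0474] M [0.0726 0.0501 0.0072]
```

```bash
python3 -c "
from bench import *
print(close_job())"
```

```text
the job is handed in; nothing more can be done
None
```

I turned the tray end for end, set it on the lugs and slid it until the plunger popped up through the hole, then let go and handed the job in at about 25 s; the hand-in gave no verdict, so I went by the forward push stopping dead and the brass tip showing in the last top picture, and did not measure the final level.

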